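# Lock the shaker's clamp bar against a tube rack

## Task

On the orbital shaker, pull up the red spring plunger, slide the clamp bar across so that it pushes the tube rack with the yellow caps up to the upright metal fence, and let the plunger drop fully into the last hole the bar can reach before the rack is pinched, so the rack is held in with about a centimetre of play at most. Feel for the hole: be gentle, do not drag the bar hard against a plunger that is still in a hole and do not squeeze the rack hard against the fence. Leave the rack standing upright on the tray and everything else on the bench and tray where it is.

Things in the scene. Friction and masses are not known exactly. Their poses are not given: they have to be found in the camera images.
- shaker: Orbital shaker, fixed: white base, grey tray 300 (x) x 370 (y) mm with its surface 95 mm above the bench. Origin on the bench under the tray, 5 mm to -x of the tray's centre; z up. The clamp bar slides along the shaker's y axis, closing towards +y, on a rail along the robot-side edge of the tray.
- rail: Aluminium rail along the shaker's y. Origin on its centre line at tray level, at shaker x -105, y 0 mm; axes as the shaker's. 12 mm parking notch centred at y -105. Steel strip, top 14 mm over the tray, with 8 mm square holes nominally at y -61, -41, -21, -1, 19, 39, 59 mm; the strip sits up to 4.5 mm off either way along y, so feel for the true hole.
- clamp (a joint): Slide of the black carriage (44 x 44 mm, top 40 mm above the tray) with the clamp bar, m along the shaker's +y: 0 with the plunger mid parking notch (rail y -105 mm); stops at -0.004 and 0.175. Rubs with about 1 N. It starts parked, plunger down in the notch, within 2 mm of 0.
- plunger (a joint): Lift of the spring plunger, m upward: 0 fully down in a hole, 0.014 at its upper stop. The 6 mm square flat-ended pin is clear of the strip above 0.009 and rests on the strip at 0.009 between holes. The spring pulls down with 6 N at 0, 10 N at 0.012; let go, it drops by itself when over a hole.
- knob: Red ribbed round plunger knob, 24 mm diameter, 28 mm tall, upright on top of the carriage, with the steel pin beneath it. Its origin is on the pin's axis on the tray's level when fully down; the knob's grip part spans 50 to 78 mm above the origin.
- knob_grip (a point): Point on the knob's axis to grip at, 66 mm above the tray when the plunger is fully down (16 mm above the grip part's lower edge, 26 mm above the carriage's top). It rises with the plunger.
- bar_face (a point): Centre of the clamp bar's black rubber face which meets the rack, 27 mm above the tray: 145 mm to +x and 22 mm to +y of the plunger's axis (shaker axes). The face is 150 mm long in x and 20 mm high.
- fence: Upright aluminium fence 140 (x) x 10 x 34 mm, fixed in one of three tray slots (face at shaker y 92, 112 or 132 mm). Origin at the foot of the face towards the bar, mid length; axes as the shaker's; the rack stands on its -y side. The right hole is nominally 93 mm to -y of this face: bar face then 71 mm from fence face, leaving 1.5 to 10.5 mm of play.
- rack: White tube rack with yellow-capped tubes, 130 (x) x 65 (y) x 42 mm, 56 mm with the caps, about 0.35 kg, standing loose on the tray between clamp bar and fence, with 12 to 35 mm of space to the fence and a little askew. Origin in the middle of its underside; its 65 mm side runs along the shaker's y.
- vial_red: Small glass vial with red cap, 18 mm diameter, 38 mm tall, on the tray. Bystander; origin under its centre.
- vial_blue: The same with blue cap, on the tray. Bystander.
- spare_rack: Second white rack, with red caps, 130 x 65 x 56 mm, on the bench. Bystander; origin under its centre.
- media_bottle: Glass bottle with blue cap, 72 mm diameter, 150 mm tall, on the bench. Bystander; origin under its centre.
- tip_box: Grey box of yellow pipette tips, 85 x 125 x 72 mm, on the bench. Bystander; origin under its centre.
- timer: Silver timer, 22 x 66 x 70 mm, standing on the bench. Bystander; origin under its centre.
Not all that is in view belongs to the job. Leave any purple look-alike of the rack alone.

How it is judged:
By the outcome, as a careful person would: the job done as asked, in the order asked, and still so for the second after the job is handed in, with the robot touching nothing.
It also fails if it takes over 42 s, if anything falls off the work surface, if the arm or the gripper's body presses on something with over 40 N, if the wrist force passes 120 N, or if a joint passes its speed limit or range.

## Robot

A 6-joint arm with a two-finger parallel gripper is mounted at the origin on the work surface. World frame = base frame: x ahead of the robot, y to its left, z up, the work surface at z = 0. Lengths are in m, angles in rad, forces in N, time in s.
With the tool pointing down it reaches from about 0.35 to 0.925 m from the base axis. Payload 6.4 kg.
Tool frame: the origin (TCP) lies at the very end of the fingers, on their centre line; the grasp point (between the pads) lies 19 mm behind it; z points along the fingers, y is the line along which they close (so a half turn about z gives the same grasp; the last joint's range is limited). The gripper opens to 85 mm and grips with 20 to 120 N. Pads are 22 mm wide; open, the fingers measure 114 mm over their backs; the gripper's body (76 mm by 85 mm) begins 54 mm behind the grasp point. The pads swing forward as they close: fully open they stand 13 mm farther back than shut.
Start: joints at [1.132, 0.245, 1.558, -0, 1.339, -0.174], TCP at [0.17, 0.627, 0.231] pointing down, gripper open.
Joint ranges: [-3.13, 3.13], [-1.02, 2.26], [0.13, 2.54], [-0.95, 4.09], [0.21, 2.88], [-2.74, 2.74]. Speed limits (rad/s): [2.57, 2.57, 3.14, 3.14, 3.14, 3.14].

## Interface

Orientations are given as a rotation vector (axis times angle).
In Python, from cell import bot, read_camera, camera_info, ticket gives the robot as it stands.
- The arm moves only by the shell command python3 -m handwheel 'ROWS' [OPENING] [FORCE]. ROWS is a JSON object whose key "plan" holds a list of rows, 1 to 20 of them, each of 6 numbers: dx, dy, dz in shares of the most that a row can go, 1 being 50 mm, then a rotation vector rx, ry, rz in parts of the range, where 1.0 means 2 rad; each row shifts and turns the commanded pose from where the row before left it, along the tool's axes as they then stand; what a row does not reach is not made up. A row lasts 1/10 s, in which the tool goes at most 0.05 m and 0.15 rad, less where a joint would pass 70% of its speed; a pose out of reach is approached as far as the arm can. OPENING is the finger opening in m, set as the command begins (- or left out keeps the last). The fingers move at their own pace and stop on an object; FORCE is the grip in N (left out, the last holds). Time passes only in rows, so rows that do not move let the fingers close. It prints the time, the measured TCP pose, the force, the opening and the grip force at its end. No shift or turn number may pass 1 either way. Input that does not fit is refused with a message, and nothing moves.
- bot.get_obs(): the state, without advancing time (a new reading comes with each control period).
- read_camera(name): name is "side" or "top" or "wrist"; returns (picture, depth): 420x560x3 uint8, blue, green, red; 420x560 float32, m along the optical axis (not along the pixel's ray), 0 where there is no reading.
- camera_info(name): a dict with "fov_y" (degrees; the focal length in pixels is half the picture's height over the tangent of half this angle, whatever the lens; pixels are square), "cx", "cy" (the principal point, pixels), "xyz" and "orientation" of the camera in the world; the wrist camera has in their place "mount" (4x4, takes a point from camera to tool coordinates, whose origin is the TCP and whose axes are the flange's). Camera axes: x right, y down, z forward; pixel columns grow to the right and rows downward; lengths in m; the calibration is good to about 2 mm. The wrist camera is an equidistant fisheye: a pixel r from the principal point sees the ray r / f radians off the axis. A picture is of the moment at which its call begins: read the wrist's pose just before it. camera_info takes no time and is no camera call.
- ticket.sign_off(): hands the job in; it is judged then, once.
The state is a dict: "time": time; "joint_pos": joint angles; "qvel": joint speeds; "joint_efforts": joint torques, N m; "eef_pos": TCP position; "orientation": TCP orientation; "force": force on the tool from outside, world axes, zero at the start; "moment": the same for the moment, N m; "grip_width": finger opening in m; "grasp_force": force on a finger pad.
Only numpy, scipy, OpenCV 4.12 (cv2) and the standard library are available. Lean on these libraries where they do the work, as an engineer would, in place of code of your own. Each camera call takes 0.05 s, during which the arm holds its last target. There are 200 camera calls.

## Working session

There is one attempt and no reset: what is moved stays moved. The work goes in short steps, Python scripts to look and compute and a shell command to move; the robot and the scene stay as the last step left them, time stands still between calls to the robot, and variables do not carry over. Pictures are saved under pics/ and viewed, at most 10 in all, crops included, and the job is handed in when it is done.

```bash
ls; mkdir -p pics
cat > h.py <<'E'
import numpy as np, cv2
from scipy.spatial.transform import Rotation as R
from cell import bot, read_camera, camera_info, ticket
def ori(o):
    o=np.array(o,float)
    if o.shape==(3,3): return o
    return (R.from_rotvec(o) if o.size==3 else R.from_quat(o)).as_matrix()
def cam(n):
    i=camera_info(n); f=210/np.tan(np.radians(i['fov_y'])/2)
    if n=='wrist':
        o=bot.get_obs(); T=np.eye(4); T[:3,:3]=ori(o['orientation']); T[:3,3]=o['eef_pos']; M=T@np.array(i['mount'])
        return M[:3,3],M[:3,:3],f,i['cx'],i['cy'],True
    return np.array(i['xyz']),ori(i['orientation']),f,i['cx'],i['cy'],False
def ray(c,u,v):
    p,Q,f,cx,cy,fish=c; a=np.array([u-cx,v-cy],float)
    if fish:
        r=np.hypot(*a); th=r/f; d=np.r_[a/max(r,1e-9)*np.sin(th),np.cos(th)]
    else: d=np.r_[a/f,1]
    return p,Q@d
def onz(c,u,v,z):
    p,d=ray(c,u,v); return p+d*(z-p[2])/d[2]
def pts(c,uv,dep):
    return np.array([ray(c,u,v)[0]+ray(c,u,v)[1]*dep[v,u] for u,v in uv])
def tri(rs):
    A=np.zeros((3,3));b=np.zeros(3)
    for p,d in rs:
        d=d/np.linalg.norm(d);P=np.eye(3)-np.outer(d,d);A+=P;b+=P@p
    x=np.linalg.solve(A,b);return x,[np.linalg.norm(np.cross(x-p,d/np.linalg.norm(d))) for p,d in rs]
E
python3 - <<'E'
from h import *
for n in('top','side','wrist'):
    print(n,camera_info(n)); c=cam(n); im,d=read_camera(n); cv2.imwrite(f'pics/{n}0.png',im); np.savez(f'{n}0.npz',im=im,d=d,p=c[0],Q=c[1],k=np.array(c[2:5]))
print(bot.get_obs())
a=cv2.imread('pics/top0.png');b=cv2.imread('pics/side0.png')
E
```

```text
pics
top {'fov_y': 47.7132268304435, 'cx': 280.37099180973706, 'cy': 213.55373680268616, 'xyz': array([0.395058  , 0.02224166, 1.49489681]), 'orientation': array([-2.16408095,  2.1359763 , -0.18289542])}
side {'fov_y': 54.9290365745672, 'cx': 281.82877961272385, 'cy': 214.74597527905306, 'xyz': array([ 0.52790152, -0.69439937,  0.96479022]), 'orientation': array([-2.45014416,  0.14304369, -0.05438584])}
wrist {'fov_y': 65.70646984690485, 'cx': 276.6335457488595, 'cy': 211.89187779708584, 'mount': array([[-7.15172088e-04, -9.45198969e-01, -3.26494102e-01,
         8.28377290e-02],
       [ 9.99999723e-01, -6.08713789e-04, -4.28235134e-04,
         1.84129493e-04],
       [ 2.06025945e-04, -3.26494317e-01,  9.45199142e-01,
        -1.41413596e-01],
       [ 0.00000000e+00,  0.00000000e+00,  0.00000000e+00,
         1.00000000e+00]])}
{'time': 0.15, 'joint_pos': array([ 1.13192313e+00,  2.45675640e-01,  1.55873435e+00,  1.07245128e-05,
        1.33868621e+00, -1.74129140e-01]), 'qvel': array([ 0.00203967, -0.00290884, -0.00486162, -0.00051828, -0.00085136,
        0.00086958]), 'joint_efforts': array([-1.42094432e-03, -4.29987574e+01, -3.26552367e+01, -2.29258612e-04,
        3.50149858e-03,  5.42870453e-06]), 'eef_pos': array([0.16990773, 0.62696175, 0.2304192 ]), 'orientation': array([-4.14588138e-01, -3.11364791e+00,  2.24641632e-03]), 'force': array([ 0.30039842, -0.39821053,  0.44361647]), 'moment': array([-0.02930696, -0.01271748, -0.0049634 ]), 'grasp_force': 0.0, 'grip_width': 0.08553130737239249}
```

View pics/top0.png

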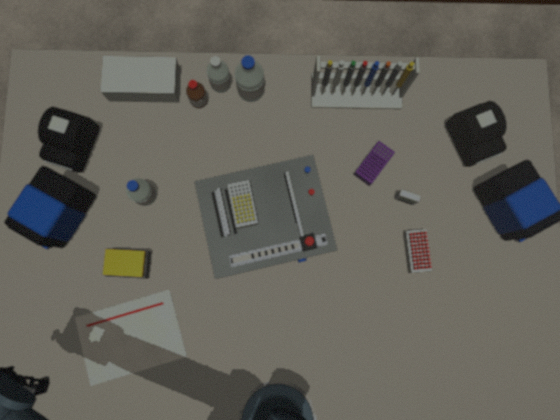

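View pics/side0.png

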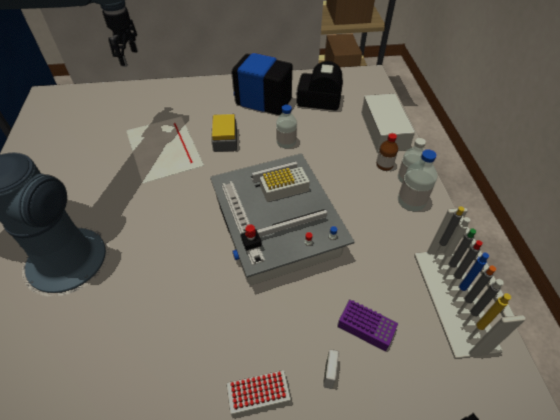

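The top view shows the knob at (309,241), the yellow-capped rack at (242,203), the fence at (221,212), the clamp bar at (294,203) and the vials at (307,170) and (311,191).
Possible mix-ups:
- **Knob:** red vial cap (311,191), spare rack's red caps (418,250), brown bottle's red cap (196,86). I choose (309,241), which is on the black carriage.
- **Rack:** purple rack (374,163), spare rack (418,250), tip box (126,262). I choose (242,203).

Next I measure these and check the choice in one close crop.

Run:
```python
from h import *
def ld(n):
    z=np.load(n+'0.npz');return z['im'],z['d'],(z['p'],z['Q'],*z['k'],False)
t,td,tc=ld('top');s,sd,sc=ld('side')
def blobs(im,lo,hi,x0,y0,x1,y1,mn=6):
    h=cv2.cvtColor(im,cv2.COLOR_BGR2HSV);m=cv2.inRange(h,lo,hi)
    if lo[0]==0 and hi[0]<15:m|=cv2.inRange(h,(170,lo[1],lo[2]),(180,255,255))
    k=np.zeros_like(m);k[y0:y1,x0:x1]=m[y0:y1,x0:x1]
    n,l,st,ce=cv2.connectedComponentsWithStats(k);return [(ce[i].round(1),st[i,4],tuple(st[i,:4])) for i in range(1,n) if st[i,4]>=mn],k
T,tk=blobs(t,(0,130,60),(8,255,255),190,150,340,280);S,sk=blobs(s,(0,130,60),(8,255,255),200,150,360,290)
print('red top',T);print('red side',S)
kt=max(T,key=lambda b:b[1]);ks=max(S,key=lambda b:b[1])
print('knob tri',tri([ray(tc,*kt[0]),ray(sc,*ks[0])]))
ys,xs=np.nonzero(tk);u,v=kt[0]
for n,c,d,k,b in(('top',tc,td,tk,kt),('side',sc,sd,sk,ks)):
    x,y,w,h=b[2];uv=[(i,j) for j in range(y,y+h) for i in range(x,x+w) if k[j,i] and d[j,i]>0];P=pts(c,uv,d);print(n,'knob depth med',np.median(P,0),'zmax',np.percentile(P[:,2],[50,90]))
Y,yk=blobs(t,(20,90,60),(35,255,255),190,150,340,280);print('yel',Y)
# dewarp top depth: height map on region
uv=[(i,j) for j in range(150,285) for i in range(190,342) if td[j,i]>0];P=pts(tc,uv,td)
np.save('P.npy',np.c_[np.array(uv),P])
tr=P[(P[:,2]>.085)&(P[:,2]<.103)];print('tray z',np.median(tr[:,2]))
r=cv2.minAreaRect(tr[:,:2].astype(np.float32));print('tray rect',r,cv2.boxPoints(r).round(4).tolist())
a=cv2.resize(t[145:285,185:345],None,fx=5,fy=5,interpolation=cv2.INTER_CUBIC);a=cv2.convertScaleAbs(a,alpha=1.6);cv2.imwrite('pics/crop.png',a[:600,:800])
```

```text
red top [(array([310.9, 191.2]), np.int32(23), (np.int32(309), np.int32(189), np.int32(5), np.int32(6))), (array([309.1, 240.7]), np.int32(72), (np.int32(305), np.int32(236), np.int32(9), np.int32(10)))]
red side [(array([249.9, 230.8]), np.int32(115), (np.int32(245), np.int32(224), np.int32(11), np.int32(14))), (array([308.5, 235.7]), np.int32(46), (np.int32(306), np.int32(232), np.int32(6), np.int32(9)))]
knob tri (array([ 0.52283785, -0.08170686,  0.16254431]), [np.float64(0.0008515078744438426), np.float64(0.0008515078744437393)])
top knob depth med [ 0.52190731 -0.08062155  0.17297998] zmax [0.17297998 0.17595319]
side knob depth med [ 0.52203051 -0.08682706  0.17143328] zmax [0.17143328 0.17594581]
yel [(array([245.3, 198.9]), np.int32(14), (np.int32(244), np.int32(195), np.int32(3), np.int32(10))), (array([249.4, 200.9]), np.int32(11), (np.int32(248), np.int32(198), np.int32(3), np.int32(7))), (array([241.9, 202.6]), np.int32(11), (np.int32(241), np.int32(200), np.int32(3), np.int32(6))), (array([235. , 207.5]), np.int32(10), (np.int32(234), np.int32(205), np.int32(3), np.int32(6))), (array([238.5, 205. ]), np.int32(6), (np.int32(238), np.int32(204), np.int32(2), np.int32(3)))]
tray z 0.09590106285074429
tray rect ((0.6063657999038696, 0.045489147305488586), (0.3021780252456665, 0.37101948261260986), 13.865309715270996) [[0.41519999504089355, 0.18940000236034393], [0.5041000247001648, -0.17080000042915344], [0.7975000143051147, -0.09839999675750732], [0.7085999846458435, 0.26179999113082886]]
```

View pics/crop.png

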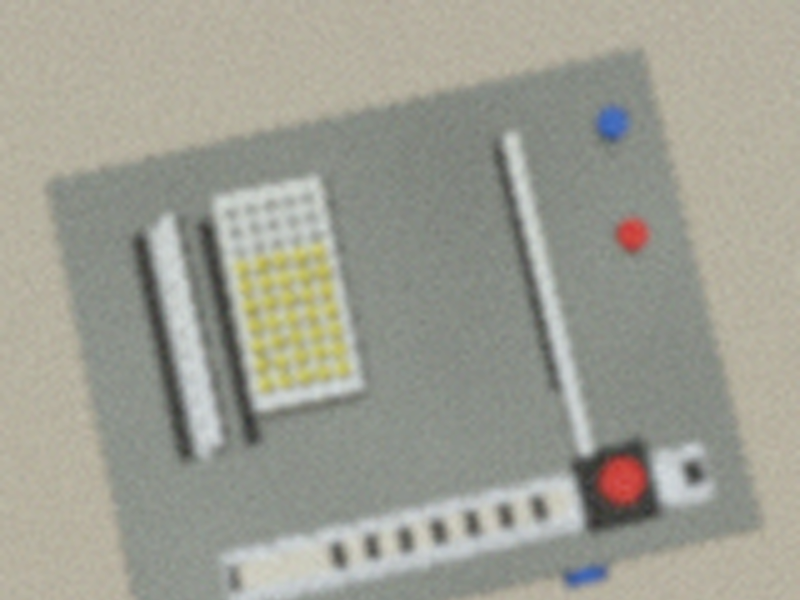

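The crop confirms the red knob on the black carriage at about (620,480), the yellow-capped rack next to the fence, and seven holes in the strip. Next I put the measurements into the shaker frame.

```bash
cat >> h.py <<'E'
YAW=np.radians(13.86);SX=np.array([np.cos(YAW),np.sin(YAW)]);SY=np.array([-SX[1],SX[0]])
O=np.array([.60637,.04549])-.005*SX
def sh(P):
    P=np.atleast_2d(P);q=P[:,:2]-O;return np.c_[q@SX,q@SY,P[:,2]-.0955]*1000
def plan(xyz,yawdown=True):
    "tool-axis displacement from the present pose to xyz, turn about tool z so tool y lies on shaker +y"
    o=bot.get_obs();Q=ori(o['orientation']);G=np.c_[np.r_[-SX,0],np.r_[SY,0],[0,0,-1]]
    return Q.T@(np.array(xyz)-o['eef_pos']),R.from_matrix(Q.T@G).as_rotvec()
E
python3 - <<'E'
from h import *
D=np.load('P.npy');uv=D[:,:2];S=sh(D[:,2:])
print('knob',sh([[.52284,-.08171,.1625]]))
x,y,z=S.T
f=(z>26)&(z<40)&(y>70)&(y<160)&(x>-60)&(x<110)
print('fence pts',f.sum(),np.median(z[f]),np.percentile(y[f],[2,10,50,90,98]),np.percentile(x[f],[2,98]))
r=(z>34)&(z<64)&(y>-10)&(y<115)&(x>-70)&(x<130)&~((y>85)&(z<40))
print('rack z',np.percentile(z[r],[5,50,95]));q=cv2.minAreaRect(S[r,:2].astype(np.float32));print(q,cv2.boxPoints(q).round(1).tolist())
b=(z>24)&(z<50)&(y<-50)&(y>-100)&(x>-30);print('bar',np.median(z[b]),np.percentile(y[b],[2,50,98]),np.percentile(x[b],[2,98]))
# holes: dark blobs on strip, cast to strip top
z0=np.load('top0.npz');im=z0['im'];c=(z0['p'],z0['Q'],*z0['k'],False)
a=cv2.resize(im[145:285,185:345],None,fx=8,fy=8,interpolation=cv2.INTER_CUBIC);g=cv2.cvtColor(a,cv2.COLOR_BGR2GRAY)
# sample profile along strip
prof=[]
f_=c[2]
for yy in np.arange(-130,125,1.):
    w=np.r_[O+(-.105)*SX+yy/1000*SY,.0955+.014];p=c[1].T@(w-c[0]);u=p[0]/p[2]*f_+c[3];v=p[1]/p[2]*f_+c[4]
    prof.append(cv2.getRectSubPix(g,(9,9),(float((u-185+.5)*8-.5),float((v-145+.5)*8-.5))).mean())
prof=np.array(prof);np.set_printoptions(linewidth=200)
from scipy.signal import find_peaks
pk,_=find_peaks(-prof,prominence=8);print([(int(i-130),int(prof[i])) for i in pk])
print(plan([.5228,-.0817,.26]))
E
```

```text
knob [[-106.56873449 -103.48680295   67.        ]]
fence pts 214 34.43148684024058 [ 72.49891965  80.65074787 115.45264665 120.5554059  121.83743608] [-28.17130608 105.35904551]
rack z [38.63444081 43.73957239 58.36408894]
((46.63728332519531, 69.3439712524414), (90.66085815429688, 130.67323303222656), 89.60032653808594) [[-19.0, 24.5], [111.69999694824219, 23.600000381469727], [112.30000305175781, 114.19999694824219], [-18.399999618530273, 115.0999984741211]]
bar 37.585605581075846 [-94.91601644 -87.73176679 -81.19038005] [-27.09967161 108.70634295]
[(-121, 55), (-90, 41), (-57, 60), (-37, 61), (-17, 61), (3, 57), (23, 63), (43, 62), (63, 59)]
(array([-0.5260209 , -0.59167494, -0.02884817]), array([-0.00137864, -0.00063962, -0.50664907]))
```

The rows are not in the units I measure in: shifts go in shares of 50 mm and turns go in shares of 2 rad. I convert before sending: -0.037 m is -0.74, -0.0329 m is -0.658, -0.1267 rad / 2 = -0.0634.

```bash
python3 -m handwheel '{"plan": [[-0.658, -0.74, -0.036, 0, 0, 0], [-0.658, -0.74, -0.036, 0, 0, 0], [-0.658, -0.74, -0.036, 0, 0, 0], [-0.658, -0.74, -0.036, 0, 0, 0], [-0.658, -0.74, -0.036, 0, 0, 0], [-0.658, -0.74, -0.036, 0, 0, 0], [-0.658, -0.74, -0.036, 0, 0, 0], [-0.658, -0.74, -0.036, 0, 0, 0], [-0.658, -0.74, -0.036, 0, 0, 0], [-0.658, -0.74, -0.036, 0, 0, 0], [-0.658, -0.74, -0.036, 0, 0, 0], [-0.658, -0.74, -0.036, 0, 0, 0], [-0.658, -0.74, -0.036, 0, 0, 0], [-0.658, -0.74, -0.036, 0, 0, 0], [-0.658, -0.74, -0.036, 0, 0, 0], [-0.658, -0.74, -0.036, 0, 0, 0], [0, 0, 0, 0, 0, -0.0634], [0, 0, 0, 0, 0, -0.0634], [0, 0, 0, 0, 0, -0.0634], [0, 0, 0, 0, 0, -0.0634]]}' 0.06 30
python3 - <<'E'
from h import *
c=cam('wrist');im,d=read_camera('wrist');cv2.imwrite('pics/w1.png',im);np.savez('w1.npz',im=im,d=d,p=c[0],Q=c[1],k=np.array(c[2:5]))
print(bot.get_obs()['eef_pos'],sh(bot.get_obs()['eef_pos']),plan([.5228,-.0817,.26]))
E
```

```text
time: 2.15
eef_pos: [0.523, -0.0819, 0.2597]
orientation: [0.387, -3.117, -0.001]
force: [-0.4, -0.4, 0.0]
grip_width: 0.0599
grasp_force: 0.0
[ 0.52302033 -0.08183539  0.25969502] [[-106.42368899 -103.65173817  164.19501831]] (array([ 0.00018016,  0.00018584, -0.00030479]), array([ 0.0004424 , -0.00061935,  0.00816011]))
```

View pics/w1.png

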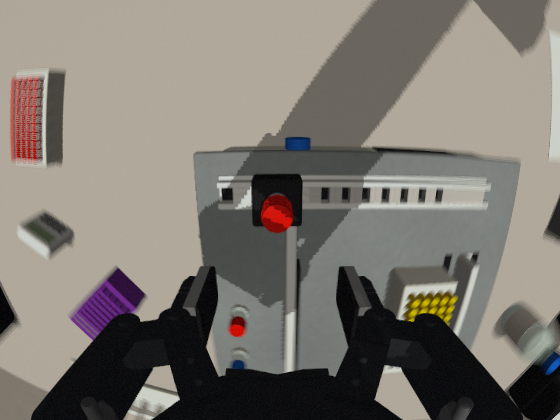

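The wrist view shows the knob at (277,213), the seven holes at (325–438, 195), the parking-notch end at (228,194), the fence at (465,285), and the rack at (430,300).

Run:
```python
from h import *
z=np.load('w1.npz');im,d=z['im'],z['d'];c=(z['p'],z['Q'],*z['k'],True)
h=cv2.cvtColor(im,cv2.COLOR_BGR2HSV);g=h[...,2]
m=(cv2.inRange(h,(0,150,60),(8,255,255))|cv2.inRange(h,(172,150,60),(180,255,255)));k=np.zeros_like(m);k[185:240,250:305]=m[185:240,250:305]
ys,xs=np.nonzero(k);P=pts(c,list(zip(xs,ys)),d);top=P[P[:,2]>np.percentile(P[:,2],97)-.003]
print('knob top',P[:,2].max(),'centre',sh([(top.min(0)+top.max(0))/2]),(top.min(0)+top.max(0))/2,sh(top).min(0),sh(top).max(0))
zt=np.load('top0.npz');ct=(zt['p'],zt['Q'],*zt['k'],False)
print('tri3',tri([ray(ct,309.1,240.7),ray(c,xs.mean(),ys.mean())]))
# tray corner/strip height
roi=g[185:205,300:450];b=(roi<70).astype(np.uint8);n,l,st,ce=cv2.connectedComponentsWithStats(b)
for i in range(1,n):
    if st[i,4]>25:
        u,v=ce[i]+[300,185];print((round(u),round(v)),st[i,:5],sh([onz(c,u,v,.1095)]).round(1), sh(pts(c,[(int(round(u)),int(round(v))-8)],d)).round(1))
uv=[(i,j) for j in range(245,340) for i in range(380,490) if d[j,i]>0];S=sh(pts(c,uv,d));x,y,zz=S.T
f=(zz>31)&(zz<37)&(y>100);print('fence',f.sum(),np.percentile(y[f],[1,5,50,95,99]),np.median(zz[f]))
r=(zz>38)&(y<100)&(y>0);print('rack',np.percentile(y[r],[1,5,50,95,99]),np.percentile(x[r],[1,99]))
for x0 in(-15,10,35,60):
    q=r&(abs(x-x0)<3)&(zz>40)&(zz<46)
    if q.sum()>3:print(x0,y[q].min(),y[q].max())
```

```text
knob top 0.4011380803054446 centre [[-140.50750036 -100.43136272  189.99290566]] [ 0.48915747 -0.08687356  0.28549291] [-189.29038405 -116.18052682   74.34773101] [-93.7378435  -92.74944554 305.63808031]
tri3 (array([ 0.52399831, -0.08200726,  0.16160924]), [np.float64(0.00039100984455090506), np.float64(0.0003910098445509696)])
(301, 194) [ 0  0  3 20 41] [[-106.2  -82.    14. ]] [[-120.6  -83.7   38.7]]
(325, 194) [21  3  8 14 93] [[-106.9  -59.1   14. ]] [[-115.3  -59.8   17.3]]
(346, 194) [ 42   3   8  14 100] [[-107.2  -39.1   14. ]] [[-116.6  -40.8   21.1]]
(365, 193) [62  3  8 13 83] [[-107.7  -19.5   14. ]] [[-118.5  -23.5   23.8]]
(385, 194) [82  4  7 12 72] [[-107.4    0.6   14. ]] [[-118.9   -5.1   27.5]]
(404, 194) [101   4   7  12  68] [[-107.4   20.5   14. ]] [[-121.4   10.5   35.7]]
(422, 195) [119   5   6  11  61] [[-107.6   40.5   14. ]] [[-122.3   26.4   41.1]]
(438, 195) [136   5   7  11  57] [[-107.4   60.3   14. ]] [[-124.6   39.2   48.3]]Traceback (most recent call last):
  File "<stdin>", line 15, in <module>
    return _quantile_unchecked(
        a, q, axis, out, overwrite_input, method, keepdims, weights)
    return _ureduce(a,
                    func=_quantile_ureduce_func,
    ...<5 lines>...
                    overwrite_input=overwrite_input,
                    method=method)
    r = func(a, **kwargs)
    result = _quantile(arr,
                       quantiles=q,
    ...<2 lines>...
                       out=out,
                       weights=wgt)
    slices_having_nans = np.isnan(arr[-1, ...])
                                  ~~~^^^^^^^^^
IndexError: index -1 is out of bounds for axis 0 with size 0
```

In the tool's units: 0.04 m is 0.8, 0.025 m is 0.5.

```bash
sed -i 's|np.sin(th),np.cos(th)\]|np.tan(th),1]|' h.py
python3 -m handwheel '{"plan": [[-0.012, 0, 0.8, 0, 0, 0], [0, 0, 0.8, 0, 0, 0], [0, 0, 0.5, 0, 0, 0], [0, 0, 0.24, 0, 0, 0], [0, 0, 0, 0, 0, 0]]}' 0.045
python3 -m handwheel '{"plan": [[0, 0, 0, 0, 0, 0], [0, 0, 0, 0, 0, 0], [0, 0, 0, 0, 0, 0], [0, 0, 0, 0, 0, 0], [0, 0, 0, 0, 0, 0], [0, 0, 0, 0, 0, 0]]}' 0.015 45
python3 -c "
from h import *
o=bot.get_obs();print(sh(o['eef_pos']),o['force'],o['grasp_force'],o['grip_width'])
z=np.load('w1.npz');d=z['d'];c=(z['p'],z['Q'],*z['k'],True)
uv=[(i,j) for j in range(245,345) for i in range(380,490) if d[j,i]>0];x,y,zz=sh(pts(c,uv,d)).T
f=(zz>30)&(zz<38)&(y>100);r=(zz>40)&(y<105)&(y>0)
print(f.sum(),r.sum(),f.any() and np.percentile(y[f],[2,50,98]),r.any() and np.percentile(y[r],[2,98]))
"
```

```text
time: 2.7
eef_pos: [0.5227, -0.0812, 0.1415]
orientation: [0.377, -3.116, -0.003]
force: [1.3, 0.2, -0.2]
grip_width: 0.0447
grasp_force: 0.0
time: 3.3
eef_pos: [0.5251, -0.0821, 0.1452]
orientation: [-0.379, 3.116, -0.003]
force: [-0.9, -0.3, 5.8]
grip_width: 0.0226
grasp_force: 44.9
[[-104.48712883 -104.43335179   49.66146713]] [-0.9426082  -0.34352171  5.76219949] 44.884371757507324 0.02264216366056919
458 1390 [110.01845229 114.47553068 120.45497521] [26.51136536 82.7384748 ]
```

In the tool's units: -0.003 m is -0.06.

```bash
python3 -m handwheel '{"plan": [[0, 0, -0.06, 0, 0, 0], [0, 0, -0.06, 0, 0, 0], [0, 0, -0.06, 0, 0, 0], [0, 0, -0.06, 0, 0, 0], [0, 0, 0, 0, 0, 0], [0, 0, 0, 0, 0, 0]]}' 
python3 -c "
from h import *
o=bot.get_obs();print(sh(o['eef_pos']),o['force'],o['grasp_force'])"
```

```text
time: 3.9
eef_pos: [0.5245, -0.0812, 0.1541]
orientation: [-0.378, 3.116, 0.001]
force: [8.1, 0.8, -8.8]
grip_width: 0.0225
grasp_force: 44.5
[[-104.8605794  -103.35951386   58.60306503]] [ 8.1365356   0.77321404 -8.8386109 ] 44.47434604167938
```

In the tool's units: -0.002 m is -0.04, -0.0015 m is -0.03.

```bash
python3 -m handwheel '{"plan": [[-0.02, 0, -0.04, 0, 0, 0], [0, 0, -0.03, 0, 0, 0], [0, 0, 0, 0, 0, 0], [0, 0, 0, 0, 0, 0]]}' 
python3 -c "
from h import *
o=bot.get_obs();print(sh(o['eef_pos']),o['force'],o['moment'],o['grasp_force'])"
```

```text
time: 4.3
eef_pos: [0.5245, -0.0809, 0.157]
orientation: [-0.379, 3.119, 0.001]
force: [5.6, 0.5, -10.1]
grip_width: 0.0225
grasp_force: 44.5
[[-104.77911468 -103.12188637   61.51977824]] [  5.62167378   0.48869192 -10.12347687] [-0.09829903 -1.07642066  0.04167283] 44.50206935405731
```

In the tool's units: 0.01 m is 0.2, 0.008 m is 0.16.

```bash
python3 -m handwheel '{"plan": [[-0.01, 0.08, 0, 0, 0, 0], [0, 0.16, 0, 0, 0, 0], [0, 0.2, 0, 0, 0, 0], [0, 0.2, 0, 0, 0, 0], [0, 0.2, 0, 0, 0, 0], [0, 0.2, 0, 0, 0, 0], [0, 0.2, 0, 0, 0, 0], [0, 0.2, 0, 0, 0, 0], [0, 0.16, 0, 0, 0, 0], [0, 0.1, 0, 0, 0, 0], [0, 0.06, 0, 0, 0, 0], [0, 0, 0, 0, 0, 0]]}' 
python3 -c "
from h import *
o=bot.get_obs();print(sh(o['eef_pos']),o['force'],ori(o['orientation'])[:2].T@np.c_[SX,SY],o['grasp_force'])"
```

```text
time: 5.5
eef_pos: [0.5036, 0.0048, 0.1583]
orientation: [0.379, -3.117, -0.002]
force: [-0.9, 1.9, -10.4]
grip_width: 0.0226
grasp_force: 44.6
[[-104.52371299  -14.90191489   62.78384493]] [ -0.86799245   1.8683347  -10.39171743] [[-9.99999220e-01 -3.34945853e-04]
 [-3.33314498e-04  9.99999025e-01]
 [-1.20345219e-03  1.35561616e-03]] 44.63058650493622
```

In the tool's units: 0.003 m is 0.06, 0.002 m is 0.04.

```bash
python3 -m handwheel '{"plan": [[0, 0.06, 0, 0, 0, 0], [0, 0.06, 0, 0, 0, 0], [0, 0.06, 0, 0, 0, 0], [0, 0.06, 0, 0, 0, 0], [0, 0.06, 0, 0, 0, 0], [0, 0.06, 0, 0, 0, 0], [0, 0.04, 0, 0, 0, 0], [0, 0.04, 0, 0, 0, 0], [0, 0.04, 0, 0, 0, 0], [0, 0.04, 0, 0, 0, 0], [0, 0.04, 0, 0, 0, 0], [0, 0.02, 0, 0, 0, 0], [0, 0, 0, 0, 0, 0], [0, 0, 0, 0, 0, 0]]}' 
python3 -c "
from h import *
c=cam('wrist');im,d=read_camera('wrist');cv2.imwrite('pics/w2.png',im)
o=bot.get_obs();print(sh(o['eef_pos']),o['force'],o['moment'])"
```

```text
time: 6.9
eef_pos: [0.497, 0.0324, 0.1584]
orientation: [0.379, -3.118, -0.0]
force: [-3.8, -3.3, -11.4]
grip_width: 0.0227
grasp_force: 44.6
[[-104.33844042   13.46464394   62.95993135]] [ -3.01483548  -2.78585534 -10.71768728] [-0.59714748  0.61192442  0.01632984]
```

View pics/w2.png

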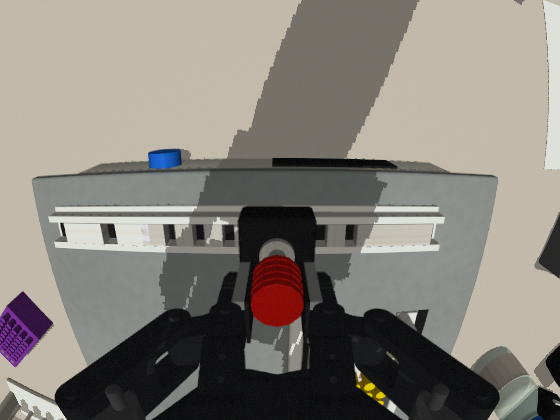

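The wrist view shows the raised pin at column 277. Holes left of the carriage are at columns 169, 199 and 229, and right of it at 320 and 350. The target hole is therefore near column 290, about 8.5 mm ahead (y ≈ 22). I'll stop short of it, rest the pin lightly on the strip and creep forward.

In the tool's units: 0.003 m is 0.06, 0.002 m is 0.04.

```bash
python3 -m handwheel '{"plan": [[0, 0.04, 0, 0, 0, 0], [0, 0.04, 0, 0, 0, 0], [0, 0.03, 0, 0, 0, 0], [0, 0, 0.06, 0, 0, 0], [0, 0, 0.06, 0, 0, 0], [0, 0, 0.04, 0, 0, 0], [0, 0, 0.04, 0, 0, 0], [0, 0, 0, 0, 0, 0], [0, 0, 0, 0, 0, 0]]}' 
python3 -c "
from h import *
o=bot.get_obs();print(sh(o['eef_pos']),o['force'],o['moment'])"
```

```text
time: 7.85
eef_pos: [0.4962, 0.0376, 0.1528]
orientation: [0.38, -3.117, 0.0]
force: [-18.8, -2.5, 16.3]
grip_width: 0.0228
grasp_force: 47.6
[[-103.85289931   18.73497652   57.30761788]] [-18.83553738  -2.47127703  16.27682327] [-0.38779709  2.97428957 -0.10767239]
```

In the tool's units: -0.001 m is -0.02, 0.0005 m is 0.01.

```bash
python3 -m handwheel '{"plan": [[0.01, 0, -0.02, 0, 0, 0], [0.01, 0, -0.02, 0, 0, 0], [0, 0, 0, 0, 0, 0], [0, 0.01, 0, 0, 0, 0], [0, 0.01, 0, 0, 0, 0], [0, 0.01, 0, 0, 0, 0], [0, 0, 0, 0, 0, 0]]}' 
python3 -c "
from h import *
o=bot.get_obs();print(sh(o['eef_pos']),o['force'],o['moment'])"
```

```text
time: 8.55
eef_pos: [0.4959, 0.0379, 0.1535]
orientation: [-0.379, 3.117, -0.004]
force: [-9.2, -6.1, 2.7]
grip_width: 0.0225
grasp_force: 46.1
[[-104.11936674   19.10644115   58.00558781]] [-9.21905786 -6.12321656  2.68245679] [-1.04544606  1.38879992 -0.03189188]
```

In the tool's units: 0.0005 m is 0.01, -0.0003 m is -0.006.

```bash
S='from h import *
o=bot.get_obs();print(sh(o["eef_pos"]).round(2),o["force"].round(1))'
python3 -m handwheel '{"plan": [[0, 0.01, 0, 0, 0, 0], [0, 0.01, -0.006, 0, 0, 0], [0, 0, 0, 0, 0, 0]]}' >/dev/null; python3 -c "$S"
python3 -m handwheel '{"plan": [[0, 0.01, 0, 0, 0, 0], [0, 0.01, 0, 0, 0, 0], [0, 0, 0, 0, 0, 0]]}' >/dev/null; python3 -c "$S"
```

```text
[[-104.14   19.39   58.1 ]] [-7.1 -9.6  0. ]
[[-104.37   21.66   56.73]] [-2.8 -3.9 -9.5]
```

In the tool's units: 0.0015 m is 0.03.

```bash
S='from h import *
o=bot.get_obs();print(sh(o["eef_pos"]).round(2),o["force"].round(1))'
python3 -m handwheel '{"plan": [[0, 0, 0.03, 0, 0, 0], [0, 0, 0.03, 0, 0, 0], [0, 0, 0, 0, 0, 0]]}' >/dev/null; python3 -c "$S"
python3 -m handwheel '{"plan": [[0, 0, 0.04, 0, 0, 0], [0, 0, 0.04, 0, 0, 0], [0, 0, 0, 0, 0, 0]]}' >/dev/null; python3 -c "$S"
```

```text
[[-104.43   22.21   52.75]] [-0.8 -3.6 -6.7]
[[-104.3    22.17   49.73]] [-3.9 -1.8  0.4]
```

The pin followed down the full stroke: 49.7 mm, against 49.7 mm when parked. I'll release, back off straight up and check.

In the tool's units: -0.04 m is -0.8, -0.03 m is -0.6.

```bash
python3 -m handwheel '{"plan": [[0, 0, 0, 0, 0, 0], [0, 0, 0, 0, 0, 0], [0, 0, 0, 0, 0, 0], [0, 0, -0.2, 0, 0, 0], [0, 0, -0.6, 0, 0, 0], [0, 0, -0.8, 0, 0, 0], [0, 0, -0.8, 0, 0, 0], [0.6, 0, -0.6, 0, 0, 0], [0, 0, 0, 0, 0, 0], [0, 0, 0, 0, 0, 0]]}' 0.06
python3 - <<'E'
from h import *
c=cam('wrist');im,d=read_camera('wrist');cv2.imwrite('pics/w3.png',im);np.savez('w3.npz',im=im,d=d,p=c[0],Q=c[1],k=np.array(c[2:5]))
for n in('top','side'):
    q=cam(n);i,e=read_camera(n);np.savez(n+'1.npz',im=i,d=e,p=q[0],Q=q[1],k=np.array(q[2:5]));cv2.imwrite(f'pics/{n}1.png',i)
a=np.load('side1.npz')['im'][130:280,190:370];cv2.imwrite('pics/side1c.png',cv2.convertScaleAbs(cv2.resize(a,None,fx=4,fy=4,interpolation=cv2.INTER_CUBIC),alpha=1.4))
E
```

```text
time: 10.75
eef_pos: [0.4653, 0.0336, 0.2955]
orientation: [-0.378, 3.115, -0.001]
force: [-1.3, 0.9, -0.6]
grip_width: 0.0598
grasp_force: 0.0
```

View pics/w3.png

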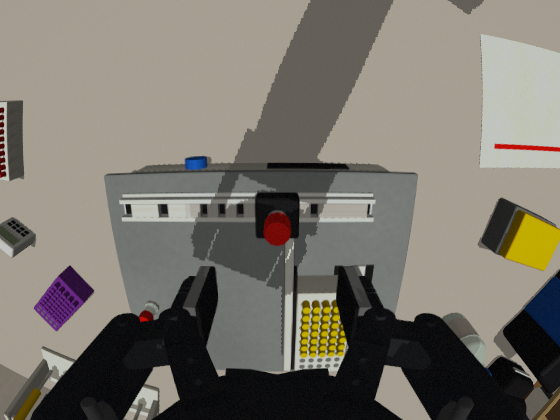

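View pics/side1c.png

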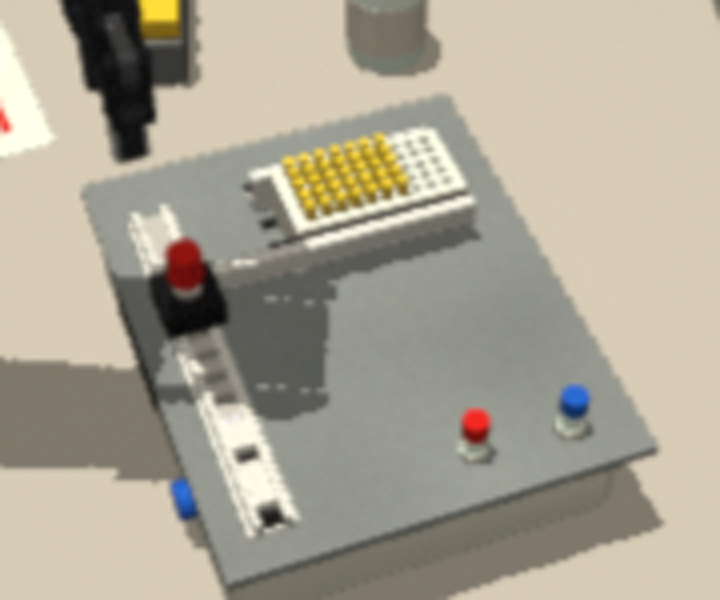

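The views show the rack upright between the bar and the fence, with the vials untouched. The pin at column 277 is over the fifth hole (holes at 203, 221, 240, hidden 258, **277**, hidden 295, 314). Next I check knob height and seat.

Run:
```python
from h import *
def red(n,fish,box):
    z=np.load(n+'.npz');im=z['im'];c=(z['p'],z['Q'],*z['k'],fish);h=cv2.cvtColor(im,cv2.COLOR_BGR2HSV)
    m=cv2.inRange(h,(0,130,40),(8,255,255))|cv2.inRange(h,(172,130,40),(180,255,255));x0,y0,x1,y1=box;k=np.zeros_like(m);k[y0:y1,x0:x1]=m[y0:y1,x0:x1]
    ys,xs=np.nonzero(k);P=pts(c,list(zip(xs,ys)),z['d']);S=sh(P);return ray(c,xs.mean(),ys.mean()),len(xs),np.percentile(S[:,2],[50,85,95]).round(1)
for a,b in((('top0',(295,228,325,255)),('side0',(240,215,262,250))),(('top1',(240,225,290,265)),('side1',(225,180,250,210)))):
    A=red(a[0],False,a[1]);B=red(b[0],False,b[1]);t=tri([A[0],B[0]]) if A[1] else None
    print(A[1:],B[1:],t and (sh(t[0]).round(1),t[1]))
W=red('w3',True,(255,205,300,250));print('wrist',W[1:]); B=red('side1',False,(225,180,250,210));t=tri([W[0],B[0]]);print(sh(t[0]),t[1])
z=np.load('w1.npz');print('before wrist',red('w1',True,(255,190,300,240))[1:])
z=np.load('top1.npz');c=(z['p'],z['Q'],*z['k'],False);uv=[(i,j) for j in range(150,285) for i in range(190,342) if z['d'][j,i]>0];x,y,q=sh(pts(c,uv,z['d'])).T
r=(q>38)&(q<64)&(y>30)&(y<118)&(x>-60)&(x<140);print('rack top y',np.percentile(y[r],[2,98]),'x',np.percentile(x[r],[2,98]),'z',np.percentile(q[r],[10,50,95]))
```

```text
(72, array([77.5, 80. , 81. ])) (121, array([75.3, 79.9, 80.8])) (array([[-106.5, -103.5,   66.3]]), [np.float64(0.0008717628104821451), np.float64(0.0008717628104823892)])Traceback (most recent call last):
  File "<stdin>", line 7, in <module>
  File "<stdin>", line 5, in red
  File "h.py", line 32, in sh
    P=np.atleast_2d(P);q=P[:,:2]-O;return np.c_[q@SX,q@SY,P[:,2]-.0955]*1000
                         ~~~~~~~^~
ValueError: operands could not be broadcast together with shapes (1,0) (2,)
```

Run:
```python
from h import *
def red(n,fish,box):
    z=np.load(n+'.npz');im=z['im'];c=(z['p'],z['Q'],*z['k'],fish);h=cv2.cvtColor(im,cv2.COLOR_BGR2HSV)
    m=cv2.inRange(h,(0,130,40),(8,255,255))|cv2.inRange(h,(172,130,40),(180,255,255));x0,y0,x1,y1=box;k=np.zeros_like(m);k[y0:y1,x0:x1]=m[y0:y1,x0:x1]
    ys,xs=np.nonzero(k);S=sh(pts(c,list(zip(xs,ys)),z['d']));return ray(c,xs.mean(),ys.mean()),len(xs),np.percentile(S[:,2],[50,85,95]).round(1)
for w,wb,s,sb in(('w1',(255,195,300,235),'side0',(240,215,262,250)),('w3',(255,205,300,250),'side1',(225,180,250,210))):
    A=red(w,True,wb);B=red(s,False,sb);t=tri([A[0],B[0]]);print(A[1:],B[1:],sh(t[0]).round(1),np.round(t[1],4))
z=np.load('side1.npz');c=(z['p'],z['Q'],*z['k'],False);uv=[(i,j) for j in range(150,215) for i in range(230,320) if z['d'][j,i]>0];x,y,q=sh(pts(c,uv,z['d'])).T
r=(q>39)&(q<64)&(y>30)&(y<118)&(x>-60)&(x<140);print('rack y',np.percentile(y[r],[2,98]),'x',np.percentile(x[r],[2,98]),'z',np.percentile(q[r],[10,50,95]))
b=(q>30)&(q<39)&(y>25)&(y<60)&(x>-30);print('bar',np.percentile(y[b],[5,95]))
```

```text
(1023, array([75.7, 76.6, 77. ])) (121, array([75.3, 79.9, 80.8])) [[-106.9 -104.5   68.2]] [0.0008 0.0008]
(763, array([75.6, 76.5, 77. ])) (93, array([73.3, 80.2, 81.3])) [[-106.9   21.5   67. ]] [0.0005 0.0005]
rack y [ 33.05204606 107.76682854] x [-22.03313617 105.69092864] z [40.27036408 44.84615485 58.47755131]
bar [31.07932906 47.6288465 ]
```

The knob top stands at the same height as when parked (75.6 vs 75.7 mm), so the plunger is fully seated after 126 mm of travel.

```bash
python3 -c "
from cell import ticket
print(ticket.sign_off())"
```

```text
the job is handed in; nothing more can be done
None
```

The job is handed in. The plunger is fully down in the fifth hole (nominal rail y 19 mm, felt at about 22 mm), and the rack stands upright between bar and fence with an estimated 2–4 mm of play, calculated from the positions rather than measured directly. Nothing else appeared to have moved in the views I checked.

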